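# Unpin the ointment carrier on the dressing trolley

## Task

Two sliding carriers on this trolley are pinned for transport, one holding a squat ointment jar, the other a slim vial. Free the one with the ointment jar: pull its spring pin straight up, give it a quarter turn so that it drops into its rest notch and stays up by itself, then slide that carrier out along its rail to the stop, with the jar still standing in it. Leave the vial's carrier pinned where it is.

Things in the scene. Friction and masses are not known exactly. Their poses are not given: they have to be found in the camera images.
- jar_knob (a point): Centre of the white T-bar knob on the jar carrier's spring pin: 12 mm thick (point x), 40 mm long (point y, along the rail while pinned), 22 mm high (point z up). A 7 mm stem leads into a square steel collar, 30 x 30 mm, its top 23 mm below this point while the pin is down. The spring pulls down with 5 to 9 N. The jar's centre is 95 mm away along the rail (point -y while pinned).
- jar_pin (a joint): Lift of that pin in m: 0 down (carrier locked), 0.014 at rest in the notch (carrier free), 0.030 upper stop. A cross bar in a deep slot of the collar keeps it from turning until lifted 18 mm; at 20 to 26 mm it turns freely.
- jar_turn (a joint): Turn of the knob in rad, 0 while pinned, positive anticlockwise from above. At +1.57 or -1.57 (either will do), let down, the cross bar drops into a shallow rest notch in the collar's top (10 degrees of play either way) and the pin stays up; let go elsewhere it springs down or catches on the collar's rim.
- jar_tab (a point): Middle of the grip tab at the outer end of the jar's carrier: white upright plate, 14 mm thick (point x), 28 mm long (point y), top 17 mm above this point, steel deck 39 mm below. Its z is up; the rail runs along point y and the carrier slides out toward point -y, away from the pin. The jar stands 55 mm away toward +y in a low round cup.
- jar_carrier (a joint): How far the jar's carrier is slid out along its rail, in m: 0 home, 0.09 at the stop. It cannot move while its pin is down; when free it slides with 1 to 2 N of friction and stays where it is left.
- jar: Squat ointment jar, 36 mm diameter, 53 mm high, loose in the carrier's cup (14 mm deep, 42 mm inner diameter). Origin at the centre of its underside, z up. It only rides along.
- vial_pin (a joint): Lift in m of the identical pin on the other carrier, which must stay down (0).
- vial: Slim vial with a dark cap, 29 mm diameter, 74 mm high, standing in the other, otherwise like carrier on a parallel rail about 140 mm to the side; which of the two is nearer to the robot varies. Origin at the centre of its underside. To be left alone.
Not all that is in view belongs to the job. Of the things like the jar, leave any that is green or orange; of the rest the smaller one is meant.

How it is judged:
By the outcome, as a careful person would: the job done as asked, in the order asked, and still so for the second after the job is handed in, with the robot touching nothing.
It also fails if it takes over 48 s, if anything falls off the work surface, if the arm or the gripper's body presses on something with over 40 N, if the wrist force passes 120 N, or if a joint passes its speed limit or range.

## Robot

A 6-joint arm with a two-finger parallel gripper is mounted at the origin on a cart in front of the work surface, level with it; the furniture and walls round the work are solid. World frame = base frame: x ahead of the robot, y to its left, z up, the work surface at z = 0. Lengths are in mm, angles in rad, forces in N, time in s.
With the tool pointing down it reaches from about 325 to 900 mm from the base axis. Payload 3.5 kg.
Tool frame: the origin (TCP) lies on the centre line of the jaws, within the pads' length; the fingertips stand 11 mm ahead of it and the grasp point (between the pads) lies 8 mm behind it (tcp_to_tips is the distance from the TCP to the fingertips, in mm); z points along the fingers, y is the direction in which the jaws open and shut (so a half turn about z gives the same grasp; the last joint's range is limited). The gripper opens to 85 mm and grips with 20 to 120 N. Pads are 22 mm wide; open, the fingers measure 114 mm over their backs; the gripper's body (76 mm by 85 mm) begins 54 mm behind the grasp point. The pads swing forward as they close: fully open they stand 13 mm farther back than shut.
Start: joints at [-1.346, 0.276, -0.026, 1.268, 0, 1.467], TCP at [201.213, -591.722, 242.313] pointing down, gripper open.
Joint ranges: [-3.12, 3.12], [-0.85, 1.88], [-1.08, 1.24], [-1.95, 2.15], [-1.57, 1.53], [-3.14, 3.14]. Speed limits (rad/s): [2.57, 2.57, 3.14, 3.14, 3.14, 3.14].

## Interface

Orientations are given as a unit quaternion [w, x, y, z].
In Python, from station import * gives the robot as it stands. The module is installed in compiled form; this text tells all that it offers.
- The arm moves only by the tool arm_command, never from a script. Its argument "commands" is a list of rows, each an object with "linear": the shift along the tool's x, y, z in m, a list of three; "turn": the turn about the tool's z in rad; "gripper": the closure, from 0 (fully open) to 1 (shut). In form: [{"linear": [tx, ty, tz], "turn": turn, "gripper": gripper}, ...]. A call has 1 to 12 rows; each row shifts and turns the pose as measured when the row begins, along the tool's axes as they then stand; what a row does not reach is not made up. A row lasts 1/10 s, in which the tool goes at most 50 mm and 8.59 degrees, less where a joint would pass 70% of its speed; a pose out of reach is approached as far as the arm can. A call with a gripper value outside its range is refused whole. The fingers move at their own pace and stop on an object; "force" is the grip in N (left out, the last holds). Time passes only in rows, so rows that do not move let the fingers close. It gives the time, the measured TCP pose, the force and the opening at its end, in the units of the state.
- state(): the state, without advancing time (a new reading comes with each control period).
- get_image(name): name is "scene" or "top"; returns a dict with "pixels" (420x560x3 uint8, red, green, blue), "range_z" (420x560 float32, mm along the optical axis (not along the pixel's ray), 0 where there is no reading), "mtx" (3x3 intrinsics, pixels), "extrinsics" (4x4, takes a point from camera to world coordinates). Camera axes: x right, y up, looking along -z (the intrinsics and any distortion apply to the point x, -y, -z); pixel columns grow to the right and rows downward; lengths in mm; the calibration is good to about 2 mm. A picture is of the moment at which its call begins.
- sign_off(): hands the job in, once; it reports no verdict.
The state is a dict: "t": time; "joint_positions": joint angles; "qvel": joint speeds; "joint_torque": joint torques, N m; "tool_pos": TCP position; "tool_rot": TCP orientation; "ft_force": force on the tool from outside, world axes, zero at the start; "wrist_torque": the same for the moment, N m; "grip_width": opening from 0.0 (shut) to 1.0 (fully open).
Only numpy, scipy, OpenCV 4.12 (cv2) and the standard library are available. Lean on these libraries where they do the work, as an engineer would, in place of code of your own. Each camera call takes 0.05 s, during which the arm holds its last target.

## Working session

There is one attempt and no reset: what is moved stays moved. The work goes in short steps, Python scripts to look and compute and a tool call to move; the robot and the scene stay as the last step left them, time stands still between calls to the robot, and variables do not carry over. Pictures are saved under pics/ and viewed, and the job is handed in when it is done.

Besides the shell and the picture viewer there is one more tool, called after ">>>" as a command line: name --argument value ..., lists and objects as JSON in quotes. arm_command: Moves the arm, as the interface text tells. Its arguments: {"type":"object","properties":{"commands":{"type":"array","items":{"type":"object","properties":{"linear":{"type":"array","items":{"type":"number"}},"turn":{"type":"number"},"gripper":{"type":"number"}}}},"force":{"type":"number"}},"required":["commands"]}

```bash
mkdir -p pics; python3 - <<'E'
from station import *
import cv2,numpy as np
s=state();print({k:np.round(v,3) for k,v in s.items()})
for n in("scene","top"):
    g=get_image(n);np.savez(f"{n}0.npz",**{k:g[k] for k in("pixels","range_z","mtx","extrinsics")})
    cv2.imwrite(f"pics/{n}0.png",g["pixels"][:,:,::-1]);print(n,g["mtx"],g["extrinsics"].round(3),[k for k in g])
E
```

```text
{'t': np.float64(0.0), 'joint_positions': array([-1.346,  0.277, -0.028,  1.268,  0.   ,  1.467]), 'qvel': array([-0.001,  0.   ,  0.001,  0.001, -0.002,  0.002]), 'joint_torque': array([ 0.0000e+00, -4.4551e+01,  2.9520e+01,  1.6000e-02, -0.0000e+00,
       -0.0000e+00]), 'tool_pos': array([ 201.044, -591.012,  241.147]), 'tool_rot': array([-0.001,  0.987,  0.163, -0.   ]), 'ft_force': array([0.403, 0.175, 0.556]), 'wrist_torque': array([-0.025,  0.036,  0.011]), 'grip_width': np.float64(0.998)}
scene [[525.46180334   0.         270.64502949]
 [  0.         525.46180334 202.66654164]
 [  0.           0.           1.        ]] [[-4.66000e-01  6.45000e-01 -6.06000e-01 -5.77260e+01]
 [-8.85000e-01 -3.46000e-01  3.11000e-01  4.24458e+02]
 [-9.00000e-03  6.82000e-01  7.32000e-01  8.63400e+02]
 [ 0.00000e+00  0.00000e+00  0.00000e+00  1.00000e+00]] ['pixels', 'range_z', 'mtx', 'extrinsics']
top [[519.72520095   0.         285.02959928]
 [  0.         519.72520095 204.69689994]
 [  0.           0.           1.        ]] [[-1.80000e-02  9.94000e-01 -1.12000e-01  4.31239e+02]
 [-1.00000e+00 -1.90000e-02 -1.20000e-02  8.59140e+01]
 [-1.40000e-02  1.12000e-01  9.94000e-01  1.12489e+03]
 [ 0.00000e+00  0.00000e+00  0.00000e+00  1.00000e+00]] ['pixels', 'range_z', 'mtx', 'extrinsics']
```

View pics/scene0.png

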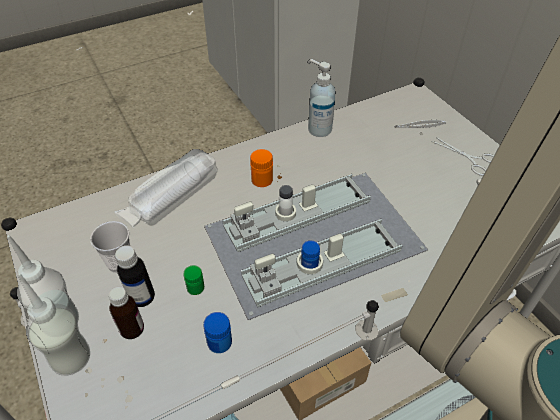

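View pics/top0.png

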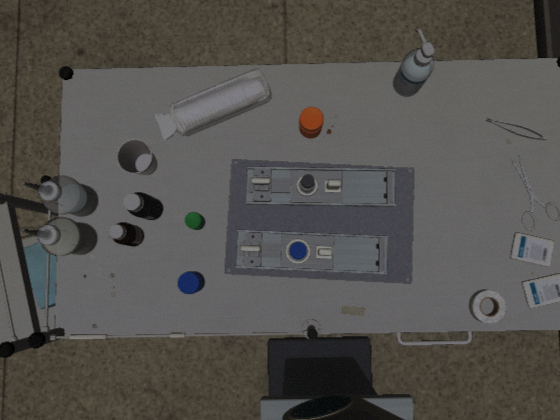

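Things that could be taken for the jar (scene pixels):
- blue jar in the near carrier (310,254)
- larger loose blue jar (218,332)
- green jar (194,280)
- orange jar (262,168)

The white-topped vial with a dark cap stands in the far carrier (286,200). I choose the blue jar in the near carrier, whose knob is at about (264,262) and tab at (336,244). Next I check that in a crop and measure.

```bash
cat > h.py <<'E'
import numpy as np,cv2
def load(n):
    return dict(np.load(n))
def cloud(g):
    K=g["mtx"];d=g["range_z"].astype(float);v,u=np.mgrid[:d.shape[0],:d.shape[1]]
    p=np.stack([(u-K[0,2])/K[0,0]*d,-(v-K[1,2])/K[1,1]*d,-d],-1)
    E=g["extrinsics"];P=p@E[:3,:3].T+E[:3,3];P[d==0]=np.nan;return P
E
python3 - <<'E'
from h import *
t=load("top0.npz");s=load("scene0.npz")
a=cv2.resize(t["pixels"][220:285,225:400],None,fx=4.5,fy=4.5,interpolation=cv2.INTER_CUBIC)
b=cv2.resize(s["pixels"][215:310,235:405],None,fx=4.5,fy=4.5,interpolation=cv2.INTER_CUBIC)[:, :787]
cv2.imwrite("pics/ct.png",a[:,:,::-1]);cv2.imwrite("pics/cs.png",b[:,:,::-1])
P=cloud(t)
for nm,(c0,c1,r0,r1),zlo in(("knob",(235,270,238,260),None),("tab",(312,336,243,263),None),("jar",(285,312,240,263),None),("vknob",(245,275,172,195),None),("vtab",(320,345,177,195),None),("vial",(295,320,172,196),None)):
    Q=P[r0:r1,c0:c1].reshape(-1,3);C=t["pixels"][r0:r1,c0:c1].reshape(-1,3)
    zz=np.nanpercentile(Q[:,2],[5,50,90,97,99.5]).round(0)
    top=np.nanmax(Q[:,2]);m=Q[:,2]>np.nanpercentile(Q[:,2],99)-6
    q=Q[m];print(nm,zz,m.sum(),np.mean(q,0).round(1),"x",q[:,0].min().round(1),q[:,0].max().round(1),"y",q[:,1].min().round(1),q[:,1].max().round(1), cv2.minAreaRect(q[:,:2].astype(np.float32)))
PS=cloud(s)
for nm,(c0,c1,r0,r1) in(("knob",(250,280,250,275)),("tab",(325,348,230,262)),("jar",(298,325,238,272))):
    Q=PS[r0:r1,c0:c1].reshape(-1,3)
    m=Q[:,2]>np.nanpercentile(Q[:,2],99)-4;q=Q[m]
    print("S",nm,m.sum(),q.mean(0).round(1),q.min(0).round(1),q.max(0).round(1),cv2.minAreaRect(q[:,:2].astype(np.float32)))
# rails / deck edge direction via jar/vial blue mask
for n,g in(("t",t),("s",s)):
    hsv=cv2.cvtColor(g["pixels"],cv2.COLOR_RGB2HSV)
    m=cv2.inRange(hsv,(105,150,60),(125,255,255))
    for c in cv2.findContours(m,0,2)[0]:
        if cv2.contourArea(c)>30: print(n,cv2.boundingRect(c),cv2.contourArea(c))
E
```

```text
knob [ 6. 36. 92. 94. 96.] 109 [463.2 168.3  92.7] x 456.8 469.1 y 149.0 186.9 ((463.31915283203125, 168.006591796875), (38.31870651245117, 11.638650894165039), 83.98892974853516)
tab [14. 23. 77. 79. 81.] 77 [454.1  18.   77.4] x 448.4 460.8 y 5.3 31.8 ((454.6647644042969, 18.544368743896484), (26.322898864746094, 12.094918251037598), 89.0069580078125)
jar [19. 36. 75. 76. 78.] 202 [457.1  73.5  74.3] x 441.5 473.8 y 57.3 89.8 ((457.7592468261719, 73.6033935546875), (32.28034591674805, 32.17198944091797), 88.78289794921875)
vknob [ 6. 39. 92. 94. 96.] 100 [599.1 146.1  92.6] x 593.0 605.7 y 127.2 165.7 ((599.3331909179688, 146.40689086914062), (38.75831604003906, 12.356325149536133), 86.35726165771484)
vtab [13. 23. 76. 79. 81.] 76 [594.   -4.1  77. ] x 588.2 600.7 y -17.0 9.7 ((594.5000610351562, -3.6341753005981445), (26.633514404296875, 12.570109367370605), 89.51648712158203)
vial [19. 33. 96. 98. 99.] 131 [596.1  51.5  95.5] x 582.2 609.1 y 38.9 63.1 ((595.6964721679688, 50.98490905761719), (24.133651733398438, 26.86200714111328), 88.88013458251953)
S knob 90 [462.5 171.3  94.2] [456.3 152.5  92.1] [469.1 189.9  97.6] ((462.6761169433594, 171.19686889648438), (37.476619720458984, 11.59142780303955), 86.51114654541016)
S tab 70 [454.2  21.7  77.7] [446.7   8.2  75.4] [461.   34.3  81.1] ((453.83197021484375, 21.289146423339844), (26.059175491333008, 14.146873474121094), 89.39910125732422)
S jar 181 [457.7  76.5  75.4] [440.6  59.5  73.5] [474.7  93.3  78.8] ((457.619140625, 76.19412231445312), (34.24430465698242, 32.827816009521484), 27.330738067626953)
t (178, 272, 21, 22) 324.5
t (290, 243, 16, 16) 184.5
s (204, 313, 28, 40) 842.0
s (301, 241, 19, 27) 392.5
```

View pics/ct.png

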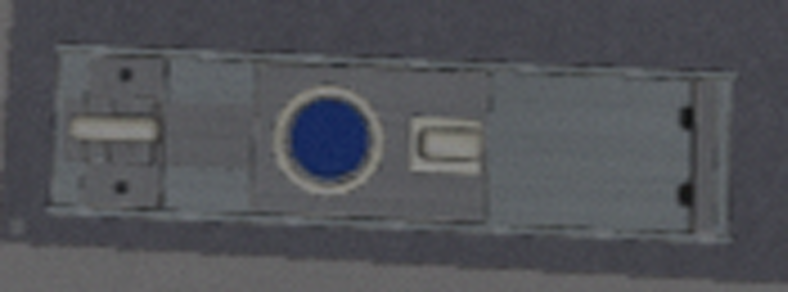

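View pics/cs.png

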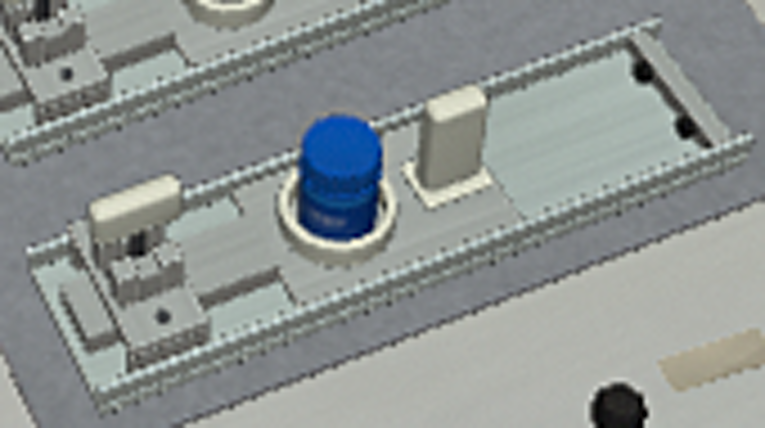

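The crops confirm the squat blue jar in the near carrier's cup (top crop 330,138), with its T-bar knob at (115,128) and tab at (450,145). The knob centre is about (463,170,82) and the tab about (454,20,61). The rail's yaw is about -3.3°. I turn the tool first.

>>> arm_command --commands '[{"linear":[0,0,0],"turn":-0.148,"gripper":0.3},{"linear":[0,0,0],"turn":-0.148,"gripper":0.3},{"linear":[0,0,0],"turn":-0.148,"gripper":0.3},{"linear":[0,0,0],"turn":-0.148,"gripper":0.3},{"linear":[0,0,0],"turn":-0.148,"gripper":0.3},{"linear":[0,0,0],"turn":-0.148,"gripper":0.3},{"linear":[0,0,0],"turn":-0.148,"gripper":0.3},{"linear":[0,0,0],"turn":-0.148,"gripper":0.3},{"linear":[0,0,0],"turn":0,"gripper":0.3}]' --force 40

```text
t: 1.0
tool_pos: [200.1, -586.9, 234.7]
tool_rot: [-0.006, 0.721, 0.693, 0.004]
ft_force: [-0.0, -0.6, -1.6]
grip_width: 0.697
```

```bash
cat >> h.py <<'E'
def rel(target,yaw_deg):
    from station import state
    from scipy.spatial.transform import Rotation as R
    s=state();q=s["tool_rot"];r=R.from_quat([q[1],q[2],q[3],q[0]]);M=r.as_matrix()
    d=M.T@(np.array(target)-s["tool_pos"])
    yaw=np.degrees(np.arctan2(M[1,1],M[0,1]))
    dy=(yaw_deg-yaw+180)%360-180
    print("t",round(float(s["t"]),2),"pos",s["tool_pos"].round(1),"tilt z",M[:,2].round(3),"yaw",yaw.round(2),"-> lin mm",d.round(1),"turn",round(-np.radians(dy),3),"grip",round(float(s["grip_width"]),3),"F",s["ft_force"].round(1),"T",s["wrist_torque"].round(2),"q",s["joint_positions"].round(2))
E
python3 -c "
from h import *
rel((463,170,150),-3.3)"
```

```text
t 1.0 pos [ 200.1 -586.9  234.7] tilt z [-0.003  0.014 -1.   ] yaw -2.22 -> lin mm [765.3 233.7  94.4] turn 0.019 grip 0.697 F [-0.  -0.6 -1.6] T [ 0.  0. -0.] q [-1.35  0.28 -0.04  1.27  0.    0.26]
```

>>> arm_command --commands '[{"linear":[0.042,0.013,-0.001],"turn":0,"gripper":0.3},{"linear":[0.042,0.013,-0.001],"turn":0,"gripper":0.3},{"linear":[0.042,0.013,-0.001],"turn":0,"gripper":0.3},{"linear":[0.042,0.013,-0.001],"turn":0,"gripper":0.3},{"linear":[0.042,0.013,-0.001],"turn":0,"gripper":0.3},{"linear":[0.042,0.013,-0.001],"turn":0,"gripper":0.3},{"linear":[0.042,0.013,-0.001],"turn":0,"gripper":0.3},{"linear":[0.042,0.013,-0.001],"turn":0,"gripper":0.3},{"linear":[0.042,0.013,-0.001],"turn":0,"gripper":0.3},{"linear":[0.042,0.013,-0.001],"turn":0,"gripper":0.3},{"linear":[0.042,0.013,-0.001],"turn":0,"gripper":0.3},{"linear":[0.042,0.013,-0.001],"turn":0,"gripper":0.3}]'

```text
t: 2.2
tool_pos: [389.2, -79.7, 249.8]
tool_rot: [-0.006, 0.74, 0.673, 0.004]
ft_force: [1.1, 0.0, -1.0]
grip_width: 0.698
```

```bash
python3 -c "
from h import *
rel((463,170,150),-3.3)"
```

```text
t 2.2 pos [389.2 -79.7 249.8] tilt z [-0.001  0.015 -1.   ] yaw -5.41 -> lin mm [254.   50.3 103.4] turn -0.037 grip 0.698 F [ 1.1  0.  -1. ] T [ 0.01 -0.12 -0.04] q [-0.37 -0.14 -0.46  1.26  0.01  1.29]
```

>>> arm_command --commands '[{"linear":[0.042,0.009,0.003],"turn":0,"gripper":0.3},{"linear":[0.042,0.009,0.003],"turn":0,"gripper":0.3},{"linear":[0.042,0.009,0.003],"turn":-0.02,"gripper":0.3},{"linear":[0.042,0.008,0.003],"turn":-0.02,"gripper":0.3},{"linear":[0.042,0.008,0.003],"turn":0,"gripper":0.3},{"linear":[0.034,0.004,0.003],"turn":0,"gripper":0.3},{"linear":[0,0,0],"turn":0,"gripper":0.3},{"linear":[0,0,0],"turn":0,"gripper":0.3}]'

```text
t: 3.0
tool_pos: [458.6, 175.3, 234.6]
tool_rot: [-0.004, 0.732, 0.682, 0.006]
ft_force: [-0.8, -0.6, 0.4]
grip_width: 0.705
```

```bash
python3 -c "
from h import *
rel((463,170,150),-3.3)"
```

```text
t 3.0 pos [458.6 175.3 234.6] tilt z [ 0.002  0.014 -1.   ] yaw -4.06 -> lin mm [-6.1  4.7 84.5] turn -0.013 grip 0.705 F [-0.8 -0.6  0.4] T [-0.02 -0.    0.03] q [ 0.23  0.04 -0.32  1.2   0.01  1.87]
```

>>> arm_command --commands '[{"linear":[-0.003,0.002,0.03],"turn":-0.012,"gripper":0.3},{"linear":[-0.002,0.002,0.03],"turn":0,"gripper":0.3},{"linear":[0,0,0.03],"turn":0,"gripper":0.3},{"linear":[0,0,0],"turn":0,"gripper":0.3},{"linear":[0,0,0],"turn":0,"gripper":0.3}]'

```text
t: 3.5
tool_pos: [463.4, 166.8, 144.3]
tool_rot: [-0.003, 0.732, 0.681, 0.007]
ft_force: [0.0, 0.6, -0.1]
grip_width: 0.7
```

```bash
python3 -c "
from h import *
rel((463,170,77),-3.3)"
```

```text
t 3.5 pos [463.4 166.8 144.3] tilt z [ 0.006  0.013 -1.   ] yaw -4.13 -> lin mm [ 2.2 -0.9 67.4] turn -0.014 grip 0.7 F [ 0.   0.6 -0.1] T [ 0.01 -0.05 -0.03] q [ 0.21  0.11 -0.45  1.    0.01  1.85]
```

>>> arm_command --commands '[{"linear":[0.002,-0.001,0.025],"turn":-0.014,"gripper":0.3},{"linear":[0,0,0.02],"turn":0,"gripper":0.3},{"linear":[0,0,0.01],"turn":0,"gripper":0.3},{"linear":[0,0,0],"turn":0,"gripper":0.3},{"linear":[0,0,0],"turn":0,"gripper":0.3}]'

```text
t: 4.0
tool_pos: [469.2, 168.5, 96.5]
tool_rot: [0.001, 0.729, 0.684, 0.012]
ft_force: [-0.5, -0.6, 0.3]
grip_width: 0.701
```

```bash
python3 - <<'E'
from h import *
from station import *
rel((463,170,77),-3.3)
for n,b in(("scene",(235,215,405,310)),("top",(225,215,345,285))):
    g=get_image(n);x0,y0,x1,y1=b
    cv2.imwrite(f"pics/{n}1.png",cv2.resize(g["pixels"][y0:y1,x0:x1],None,fx=4.5,fy=4.5,interpolation=cv2.INTER_CUBIC)[:,:,::-1])
E
```

```text
t 4.0 pos [469.2 168.5  96.5] tilt z [ 0.019  0.015 -1.   ] yaw -3.68 -> lin mm [ 0.8 -6.7 19.4] turn -0.007 grip 0.701 F [-0.5 -0.6  0.3] T [-0.   -0.02  0.04] q [ 0.21  0.17 -0.5   0.88  0.01  1.84]
```

View pics/scene1.png

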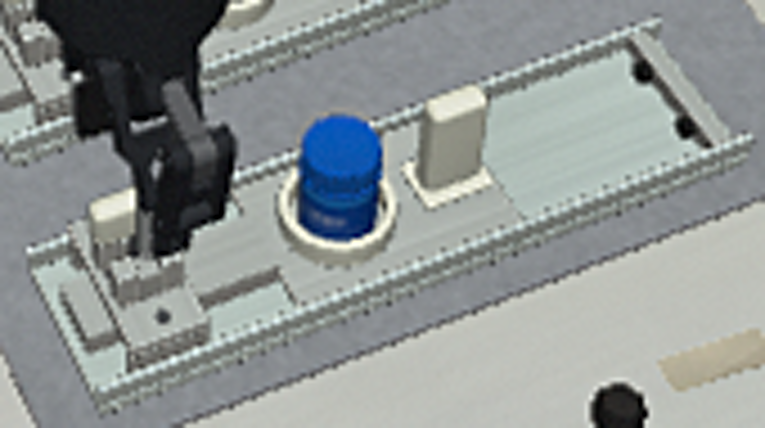

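View pics/top1.png

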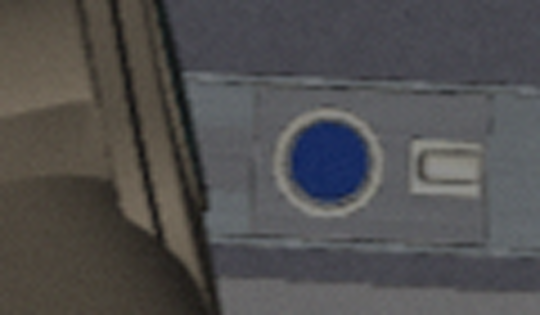

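The scene crop shows the open jaws straddling the knob (visible end at 110,210), with the near finger at about (185,215). The top view is blocked by the arm. I centre and descend.

>>> arm_command --commands '[{"linear":[0.001,-0.006,0.005],"turn":-0.007,"gripper":0.3},{"linear":[0,0,0.009],"turn":0,"gripper":0.3},{"linear":[0,0,0.004],"turn":0,"gripper":0.3},{"linear":[0,0,0],"turn":0,"gripper":0.3}]'

```text
t: 4.5
tool_pos: [464.5, 170.9, 79.0]
tool_rot: [0.002, 0.727, 0.687, 0.014]
ft_force: [0.5, 0.3, 0.1]
grip_width: 0.701
```

```bash
python3 -c "
from h import *
rel((463,170,77),-3.3)"
```

```text
t 4.5 pos [464.5 170.9  79. ] tilt z [ 0.022  0.016 -1.   ] yaw -3.23 -> lin mm [-1.  -1.5  1.9] turn 0.001 grip 0.701 F [0.5 0.3 0.1] T [-0.04  0.02 -0.05] q [ 0.22  0.18 -0.53  0.84  0.01  1.84]
```

>>> arm_command --commands '[{"linear":[0,-0.001,0],"turn":0,"gripper":1},{"linear":[0,0,0],"turn":0,"gripper":1},{"linear":[0,0,0],"turn":0,"gripper":1},{"linear":[0,0,0],"turn":0,"gripper":1},{"linear":[0,0,0],"turn":0,"gripper":1},{"linear":[0,0,0],"turn":0,"gripper":1},{"linear":[0,0,0],"turn":0,"gripper":1},{"linear":[0,0,0],"turn":0,"gripper":1}]' --force 60

```text
t: 5.3
tool_pos: [463.0, 171.0, 78.7]
tool_rot: [0.001, 0.727, 0.687, 0.013]
ft_force: [0.2, -0.3, 0.7]
grip_width: 0.127
```

```bash
python3 -c "
from h import *
rel((463,170,77),-3.3)"
```

```text
t 5.3 pos [463.  171.   78.7] tilt z [ 0.021  0.016 -1.   ] yaw -3.23 -> lin mm [-1.  -0.   1.7] turn 0.001 grip 0.127 F [ 0.2 -0.3  0.7] T [-0.03  0.25  0.04] q [ 0.22  0.18 -0.53  0.84  0.01  1.84]
```

Gripped at about 11 mm opening, which fits the 12 mm knob. Now I lift about 23 mm.

>>> arm_command --commands '[{"linear":[0,0,-0.006],"turn":0,"gripper":1},{"linear":[0,0,-0.006],"turn":0,"gripper":1},{"linear":[0,0,-0.005],"turn":0,"gripper":1},{"linear":[0,0,-0.004],"turn":0,"gripper":1},{"linear":[0,0,0],"turn":0,"gripper":1}]'

```text
t: 5.8
tool_pos: [462.9, 170.9, 99.3]
tool_rot: [0.001, 0.727, 0.687, 0.014]
ft_force: [4.0, 1.5, -8.5]
grip_width: 0.129
```

```bash
python3 -c "
from h import *
rel((463,170.5,101.7),-3.3)"
```

```text
t 5.8 pos [462.9 170.9  99.3] tilt z [ 0.021  0.017 -1.   ] yaw -3.23 -> lin mm [-0.3  0.2 -2.4] turn 0.001 grip 0.129 F [ 4.   1.5 -8.5] T [ 0.23 -0.4   0.02] q [ 0.22  0.15 -0.51  0.88  0.01  1.84]
```

>>> arm_command --commands '[{"linear":[0,0,-0.003],"turn":0,"gripper":1},{"linear":[0,0,0],"turn":0,"gripper":1},{"linear":[0,0,0],"turn":-0.1,"gripper":1},{"linear":[0,0,0],"turn":-0.1,"gripper":1},{"linear":[0,0,0],"turn":-0.1,"gripper":1}]'

```text
t: 6.3
tool_pos: [462.3, 170.9, 101.7]
tool_rot: [0.003, 0.612, 0.791, 0.013]
ft_force: [2.9, 1.1, -9.3]
grip_width: 0.128
```

```bash
python3 -c "
from h import *
rel((463,170.9,101.7),86.7)"
```

```text
t 6.3 pos [462.3 170.9 101.7] tilt z [ 0.021  0.018 -1.   ] yaw 14.58 -> lin mm [-0.1  0.7  0. ] turn -1.259 grip 0.128 F [ 2.9  1.1 -9.3] T [ 0.22 -0.44 -0.04] q [ 0.22  0.15 -0.51  0.89  0.01  1.53]
```

Turning freely (low torque). I continue.

>>> arm_command --commands '[{"linear":[0,0,0],"turn":-0.14,"gripper":1},{"linear":[0,0,0],"turn":-0.14,"gripper":1},{"linear":[0,0,0],"turn":-0.14,"gripper":1},{"linear":[0,0,0],"turn":-0.14,"gripper":1},{"linear":[0,0,0],"turn":-0.14,"gripper":1}]'

```text
t: 6.8
tool_pos: [461.2, 170.3, 100.5]
tool_rot: [0.006, 0.29, 0.957, 0.01]
ft_force: [3.9, 0.3, -8.6]
grip_width: 0.128
```

```bash
python3 -c "
from h import *
rel((463,170.9,101.7),86.7)"
```

```text
t 6.8 pos [461.2 170.3 100.5] tilt z [ 0.018  0.016 -1.   ] yaw 56.34 -> lin mm [-1.1  1.5 -1.1] turn -0.53 grip 0.128 F [ 3.9  0.3 -8.6] T [ 0.11 -0.34  0.01] q [ 0.22  0.15 -0.51  0.89  0.01  0.8 ]
```

>>> arm_command --commands '[{"linear":[-0.001,0.0015,-0.001],"turn":-0.14,"gripper":1},{"linear":[0,0,0],"turn":-0.14,"gripper":1},{"linear":[0,0,0],"turn":-0.14,"gripper":1},{"linear":[0,0,0],"turn":-0.1,"gripper":1},{"linear":[0,0,0],"turn":0,"gripper":1}]'

```text
t: 7.3
tool_pos: [460.9, 169.5, 99.9]
tool_rot: [0.006, 0.023, 1.0, 0.007]
ft_force: [3.7, 2.0, -8.2]
grip_width: 0.128
```

```bash
python3 -c "
from h import *
rel((463,170.9,92.7),86.7)"
```

```text
t 7.3 pos [460.9 169.5  99.9] tilt z [ 0.013  0.013 -1.   ] yaw 87.4 -> lin mm [-1.9  1.4  7.3] turn 0.012 grip 0.128 F [ 3.7  2.  -8.2] T [ 0.24 -0.34 -0.02] q [ 0.22  0.15 -0.51  0.9   0.01  0.26]
```

>>> arm_command --commands '[{"linear":[-0.001,0.001,0.002],"turn":0.01,"gripper":1},{"linear":[0,0,0.002],"turn":0,"gripper":1},{"linear":[0,0,0.002],"turn":0,"gripper":1},{"linear":[0,0,0],"turn":0,"gripper":1}]'

```text
t: 7.7
tool_pos: [461.0, 169.6, 92.8]
tool_rot: [0.005, 0.031, 0.999, 0.005]
ft_force: [4.0, -0.3, -8.3]
grip_width: 0.128
```

```bash
python3 -c "
from h import *
rel((463,170.9,92.7),86.7)"
```

```text
t 7.7 pos [461.  169.6  92.8] tilt z [ 0.011  0.01  -1.   ] yaw 86.44 -> lin mm [-1.9  1.4  0.2] turn -0.004 grip 0.128 F [ 4.  -0.3 -8.3] T [ 0.08 -0.24  0.03] q [ 0.22  0.17 -0.51  0.88  0.01  0.28]
```

>>> arm_command --commands '[{"linear":[0,0,0.001],"turn":0,"gripper":1},{"linear":[0,0,0],"turn":0,"gripper":1}]'

```text
t: 7.9
tool_pos: [461.0, 169.6, 92.7]
tool_rot: [0.005, 0.031, 0.999, 0.005]
ft_force: [2.0, 0.0, -6.7]
grip_width: 0.133
```

>>> arm_command --commands '[{"linear":[0,0,0.001],"turn":0,"gripper":1},{"linear":[0,0,0.001],"turn":0,"gripper":1},{"linear":[0,0,0],"turn":0,"gripper":1}]'

```text
t: 8.2
tool_pos: [461.1, 169.6, 92.6]
tool_rot: [0.005, 0.031, 0.999, 0.005]
ft_force: [2.0, -0.5, -4.5]
grip_width: 0.127
```

The height holds at +14 mm while the pull fades, so the bar is seated in the notch. I open the gripper slowly.

>>> arm_command --commands '[{"linear":[0,0,0.002],"turn":0,"gripper":1},{"linear":[0,0,0],"turn":0,"gripper":0.7},{"linear":[0,0,0],"turn":0,"gripper":0.6},{"linear":[0,0,0],"turn":0,"gripper":0.5},{"linear":[0,0,0],"turn":0,"gripper":0.5},{"linear":[0,0,0],"turn":0,"gripper":0.5}]'

```text
t: 8.8
tool_pos: [462.8, 170.5, 93.0]
tool_rot: [0.007, 0.031, 0.999, 0.006]
ft_force: [-0.7, -0.3, -0.5]
grip_width: 0.496
```

```bash
python3 - <<'E'
from h import *
from station import *
rel((463,170,150),86.7)
g=get_image("scene");x0,y0,x1,y1=(235,215,405,310)
cv2.imwrite("pics/scene2.png",cv2.resize(g["pixels"][y0:y1,x0:x1],None,fx=4.5,fy=4.5,interpolation=cv2.INTER_CUBIC)[:,:,::-1])
E
```

```text
t 8.8 pos [462.8 170.5  93. ] tilt z [ 0.015  0.012 -1.   ] yaw 86.42 -> lin mm [ -1.    0.2 -57. ] turn -0.005 grip 0.496 F [-0.7 -0.3 -0.5] T [ 0.01 -0.01 -0.03] q [ 0.22  0.17 -0.51  0.88  0.01  0.28]
```

View pics/scene2.png

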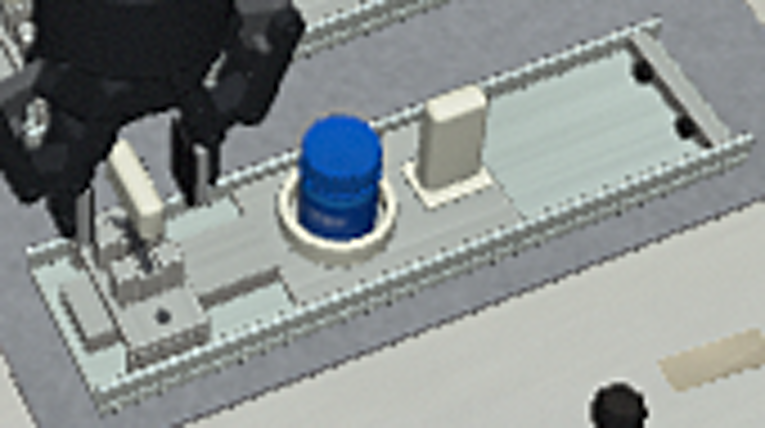

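The knob stands crosswise and raised at (137,190), clear of both open fingers. I retreat upward and go to the tab.

>>> arm_command --commands '[{"linear":[0,0,-0.02],"turn":0,"gripper":0.5},{"linear":[0,0,-0.03],"turn":0,"gripper":0.5},{"linear":[0,0,-0.03],"turn":0,"gripper":0.5},{"linear":[0,0,-0.01],"turn":0.14,"gripper":0.5},{"linear":[0,0,0],"turn":0.14,"gripper":0.5},{"linear":[0,0,0],"turn":0.14,"gripper":0.5},{"linear":[0,0,0],"turn":0.14,"gripper":0.5},{"linear":[0,0,0],"turn":0.14,"gripper":0.5},{"linear":[0,0,0],"turn":0.14,"gripper":0.5},{"linear":[0,0,0],"turn":0.14,"gripper":0.5},{"linear":[0,0,0],"turn":0.14,"gripper":0.5},{"linear":[0,0,0],"turn":0.14,"gripper":0.5}]'

```text
t: 10.05
tool_pos: [460.1, 169.3, 185.0]
tool_rot: [0.001, 0.634, 0.773, 0.008]
ft_force: [0.1, -0.1, -0.0]
grip_width: 0.5
```

```bash
python3 -c "
from h import *
rel((454.2,20,130),-3.3)"
```

```text
t 10.05 pos [460.1 169.3 185. ] tilt z [ 0.012  0.012 -1.   ] yaw 11.28 -> lin mm [-145.7  -35.8   53.1] turn 0.254 grip 0.5 F [ 0.1 -0.1 -0. ] T [ 0.03 -0.01  0.03] q [ 0.22  0.07 -0.4   1.09  0.01  1.59]
```

>>> arm_command --commands '[{"linear":[0,0,0],"turn":0.127,"gripper":0.5},{"linear":[0,0,0],"turn":0.1,"gripper":0.5},{"linear":[0,0,0],"turn":0,"gripper":0.5},{"linear":[-0.037,0,0],"turn":0,"gripper":0.5},{"linear":[-0.037,0,0],"turn":0,"gripper":0.5},{"linear":[-0.037,0,0],"turn":0,"gripper":0.5},{"linear":[-0.03,0,0],"turn":0,"gripper":0.5},{"linear":[0,0,0],"turn":0,"gripper":0.5},{"linear":[0,0,0],"turn":0,"gripper":0.5}]'

```text
t: 10.95
tool_pos: [455.2, 24.8, 182.4]
tool_rot: [0.0, 0.715, 0.699, 0.009]
ft_force: [1.1, 0.3, -0.7]
grip_width: 0.499
```

```bash
python3 - <<'E'
from h import *
from station import *
rel((454.2,20,130),-3.3)
g=get_image("top");np.savez("top3.npz",**g);x0,y0,x1,y1=(225,215,400,285)
cv2.imwrite("pics/top3.png",cv2.resize(g["pixels"][y0:y1,x0:x1],None,fx=4.5,fy=4.5,interpolation=cv2.INTER_CUBIC)[:,:,::-1])
g=get_image("scene");x0,y0,x1,y1=(235,215,405,310)
cv2.imwrite("pics/scene3.png",cv2.resize(g["pixels"][y0:y1,x0:x1],None,fx=4.5,fy=4.5,interpolation=cv2.INTER_CUBIC)[:,:,::-1])
P=cloud(g)
Q=P[240:280,240:290].reshape(-1,3);m=Q[:,2]>95
print(m.sum(),Q[m].mean(0),np.nanmax(Q[:,2]))
E
```

```text
t 10.95 pos [455.2  24.8 182.4] tilt z [ 0.013  0.012 -1.   ] yaw -1.34 -> lin mm [-5.5 -1.6 52.3] turn 0.034 grip 0.499 F [ 1.1  0.3 -0.7] T [ 0.05 -0.    0.02] q [-0.1   0.01 -0.47  1.08  0.01  1.5 ]
156 [460.7915373  172.26575563 105.11297342] 110.2845744896756
```

View pics/scene3.png

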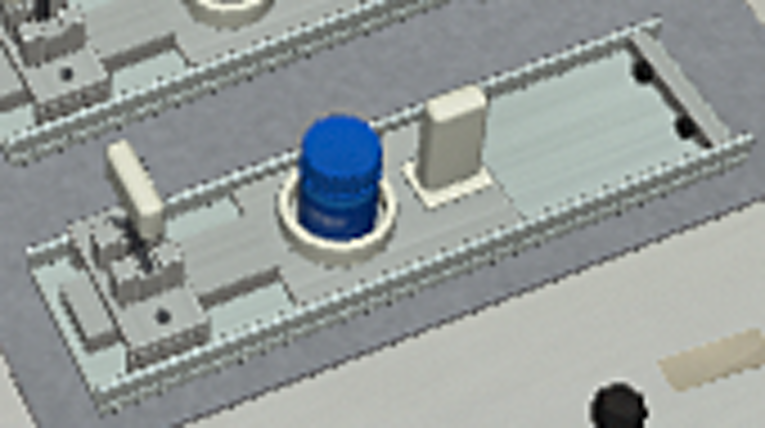

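The knob is up by about 14 mm (its top now reads about z 107), crosswise at (135,190). The jar is standing, and the tab at (452,140) is clear. I descend onto the tab.

>>> arm_command --commands '[{"linear":[-0.005,-0.001,0.03],"turn":0.032,"gripper":0.5},{"linear":[0,0,0.03],"turn":0,"gripper":0.5},{"linear":[0,0,0.02],"turn":0,"gripper":0.5},{"linear":[0,0,0],"turn":0,"gripper":0.5},{"linear":[0,0,0],"turn":0,"gripper":0.5}]'

```text
t: 11.55
tool_pos: [457.8, 26.3, 102.0]
tool_rot: [0.001, 0.722, 0.691, 0.011]
ft_force: [-0.3, -0.7, 0.6]
grip_width: 0.5
```

```bash
python3 -c "
from h import *
rel((454.2,20,62),-3.3)"
```

```text
t 11.55 pos [457.8  26.3 102. ] tilt z [ 0.018  0.013 -1.   ] yaw -2.52 -> lin mm [-7.  -4.  39.8] turn 0.014 grip 0.5 F [-0.3 -0.7  0.6] T [ 0.01  0.01 -0.02] q [-0.09  0.1  -0.57  0.89  0.01  1.52]
```

>>> arm_command --commands '[{"linear":[-0.006,-0.004,0],"turn":0.014,"gripper":0.5},{"linear":[0,0,0.01],"turn":0,"gripper":0.5},{"linear":[0,0,0],"turn":0,"gripper":0.5}]'

```text
t: 11.85
tool_pos: [455.6, 21.0, 94.0]
tool_rot: [0.003, 0.727, 0.687, 0.013]
ft_force: [-1.1, 0.3, -0.7]
grip_width: 0.502
```

```bash
python3 -c "
from h import *
rel((454.2,20,62),-3.3)"
```

```text
t 11.85 pos [455.6  21.   94. ] tilt z [ 0.023  0.013 -1.   ] yaw -3.24 -> lin mm [-1.5 -2.  31.9] turn 0.001 grip 0.502 F [-1.1  0.3 -0.7] T [-0.02  0.03 -0.05] q [-0.11  0.1  -0.59  0.86  0.02  1.52]
```

>>> arm_command --commands '[{"linear":[-0.002,-0.002,0.01],"turn":0,"gripper":0.5},{"linear":[-0.001,0,0.01],"turn":0,"gripper":0.5},{"linear":[0,-0.001,0.006],"turn":0,"gripper":0.5},{"linear":[0,0,0],"turn":0,"gripper":0.5}]'

```text
t: 12.25
tool_pos: [453.6, 17.9, 66.5]
tool_rot: [0.004, 0.727, 0.687, 0.013]
ft_force: [0.2, 0.4, -0.2]
grip_width: 0.501
```

```bash
python3 -c "
from h import *
rel((454.2,20,62),-3.3)"
```

```text
t 12.25 pos [453.6  17.9  66.5] tilt z [ 0.025  0.013 -1.   ] yaw -3.28 -> lin mm [2.1 0.4 4.5] turn 0.0 grip 0.501 F [ 0.2  0.4 -0.2] T [-0.    0.04  0.01] q [-0.11  0.13 -0.62  0.8   0.02  1.52]
```

>>> arm_command --commands '[{"linear":[0.001,0,0.004],"turn":0,"gripper":0.5},{"linear":[0,0,0],"turn":0,"gripper":0.8},{"linear":[0,0,0],"turn":0,"gripper":1},{"linear":[0,0,0],"turn":0,"gripper":1},{"linear":[0,0,0],"turn":0,"gripper":1},{"linear":[0,0,0],"turn":0,"gripper":1},{"linear":[0,0,0],"turn":0,"gripper":1}]' --force 40

```text
t: 12.95
tool_pos: [454.0, 19.0, 61.9]
tool_rot: [0.004, 0.727, 0.686, 0.013]
ft_force: [1.1, -0.0, -1.9]
grip_width: 0.151
```

```bash
python3 -c "
from h import *
rel((454.2-.058*90,20-90,62),-3.3)"
```

```text
t 12.95 pos [454.   19.   61.9] tilt z [ 0.024  0.013 -1.   ] yaw -3.32 -> lin mm [-89.1   0.1  -1.3] turn -0.0 grip 0.151 F [ 1.1 -0.  -1.9] T [ 0.04  0.42 -0.13] q [-0.11  0.14 -0.62  0.79  0.02  1.52]
```

>>> arm_command --commands '[{"linear":[-0.002,0,0],"turn":0,"gripper":1},{"linear":[-0.003,0,0],"turn":0,"gripper":1},{"linear":[-0.004,0,0],"turn":0,"gripper":1},{"linear":[-0.005,0,0],"turn":0,"gripper":1},{"linear":[-0.005,0,0],"turn":0,"gripper":1}]'

```text
t: 13.45
tool_pos: [452.8, -0.4, 61.9]
tool_rot: [0.003, 0.727, 0.687, 0.014]
ft_force: [0.8, 1.1, -0.5]
grip_width: 0.156
```

```bash
python3 -c "
from h import *
rel((454.-.058*90,19-90,62),-3.3)"
```

```text
t 13.45 pos [ 4.528e+02 -4.000e-01  6.190e+01] tilt z [ 0.024  0.014 -1.   ] yaw -3.26 -> lin mm [-70.7   0.   -1.2] turn 0.001 grip 0.156 F [ 0.8  1.1 -0.5] T [ 0.24  0.51 -0.08] q [-0.16  0.14 -0.63  0.79  0.02  1.47]
```

Sliding freely with about 1 N of friction. I continue.

>>> arm_command --commands '[{"linear":[-0.006,0,0],"turn":0,"gripper":1},{"linear":[-0.006,0,0],"turn":0,"gripper":1},{"linear":[-0.006,0,0],"turn":0,"gripper":1},{"linear":[-0.006,0,0],"turn":0,"gripper":1},{"linear":[-0.006,0,0],"turn":0,"gripper":1},{"linear":[-0.006,0,0],"turn":0,"gripper":1},{"linear":[-0.006,0,0],"turn":0,"gripper":1},{"linear":[-0.006,0,0],"turn":0,"gripper":1},{"linear":[-0.005,0,0],"turn":0,"gripper":1},{"linear":[-0.004,0,0],"turn":0,"gripper":1}]'

```text
t: 14.45
tool_pos: [448.9, -63.3, 61.8]
tool_rot: [0.003, 0.727, 0.686, 0.013]
ft_force: [-0.2, 1.9, 3.6]
grip_width: 0.157
```

```bash
python3 -c "
from h import *
rel((454.-.058*90,19-90,62),-3.3)"
```

```text
t 14.45 pos [448.9 -63.3  61.8] tilt z [ 0.023  0.014 -1.   ] yaw -3.32 -> lin mm [-7.7  0.3 -0.3] turn -0.0 grip 0.157 F [-0.2  1.9  3.6] T [ 0.21  0.67 -0.13] q [-0.3   0.14 -0.62  0.79  0.02  1.33]
```

>>> arm_command --commands '[{"linear":[-0.003,0,0],"turn":0,"gripper":1},{"linear":[-0.003,0,0],"turn":0,"gripper":1},{"linear":[-0.002,0,0],"turn":0,"gripper":1},{"linear":[-0.002,0,0],"turn":0,"gripper":1}]'

```text
t: 14.85
tool_pos: [448.4, -71.0, 61.8]
tool_rot: [0.0, 0.727, 0.687, 0.017]
ft_force: [2.3, 10.1, 4.9]
grip_width: 0.159
```

```bash
python3 -c "
from h import *
rel((454.-.058*90,19-90,62),-3.3)"
```

```text
t 14.85 pos [448.4 -71.   61.8] tilt z [ 0.025  0.023 -0.999] yaw -3.24 -> lin mm [ 0.   0.4 -0.2] turn 0.001 grip 0.159 F [ 2.3 10.1  4.9] T [1.74 0.5  0.03] q [-0.32  0.14 -0.62  0.79  0.03  1.31]
```

It is at the stop: the force rose to 10 N after 90 mm of travel. I release and retreat.

>>> arm_command --commands '[{"linear":[-0.001,0,0],"turn":0,"gripper":1},{"linear":[0,0,0],"turn":0,"gripper":0.7},{"linear":[0,0,0],"turn":0,"gripper":0.5},{"linear":[0,0,0],"turn":0,"gripper":0.5},{"linear":[0,0,0],"turn":0,"gripper":0.5},{"linear":[0,0,-0.02],"turn":0,"gripper":0.5},{"linear":[0,0,-0.03],"turn":0,"gripper":0.5},{"linear":[0,0,-0.04],"turn":0,"gripper":0.5},{"linear":[0,0,-0.04],"turn":0,"gripper":0.5},{"linear":[0,0,0],"turn":0,"gripper":0.5},{"linear":[0,0,0],"turn":0,"gripper":0.5}]'

```text
t: 15.95
tool_pos: [444.0, -75.3, 194.1]
tool_rot: [-0.0, 0.726, 0.687, 0.016]
ft_force: [0.3, -0.0, -1.1]
grip_width: 0.498
```

```bash
python3 - <<'E'
from h import *
from station import *
rel((454.2,20,130),-3.3)
x0,y0,x1,y1=(205,170,435,320)
g=get_image("scene")
cv2.imwrite("pics/scene4.png",cv2.resize(g["pixels"][y0:y1,x0:x1],None,fx=3.4,fy=3.4,interpolation=cv2.INTER_CUBIC)[:,:,::-1])
P=cloud(g);Q=P[200:320,235:430].reshape(-1,3)
for nm,lo,hi,yr,xr in(("knob",96,112,(140,200),(430,500)),("tab",74,82,(-95,-45),(430,480)),("jar",70,82,(-40,20),(425,490)),("vknob",85,112,(115,180),(570,630))):
    Q=P.reshape(-1,3);m=(Q[:,2]>lo)&(Q[:,2]<hi)&(Q[:,1]>yr[0])&(Q[:,1]<yr[1])&(Q[:,0]>xr[0])&(Q[:,0]<xr[1])
    q=Q[m];print(nm,m.sum(),q.mean(0).round(1),np.percentile(q[:,2],95).round(1))
E
```

```text
t 15.95 pos [444.  -75.3 194.1] tilt z [ 0.023  0.023 -0.999] yaw -3.17 -> lin mm [94.2  3.5 66.5] turn 0.002 grip 0.498 F [ 0.3 -0.  -1.1] T [-0.04  0.05 -0.  ] q [-0.33 -0.01 -0.47  1.1   0.03  1.3 ]
knob 152 [460.9 172.1 105.2] 109.3
tab 77 [448.1 -67.1  77.5] 79.8
jar 212 [451.3 -13.   74.5] 77.4
vknob 129 [597.5 149.8  91.8] 95.4
```

View pics/scene4.png

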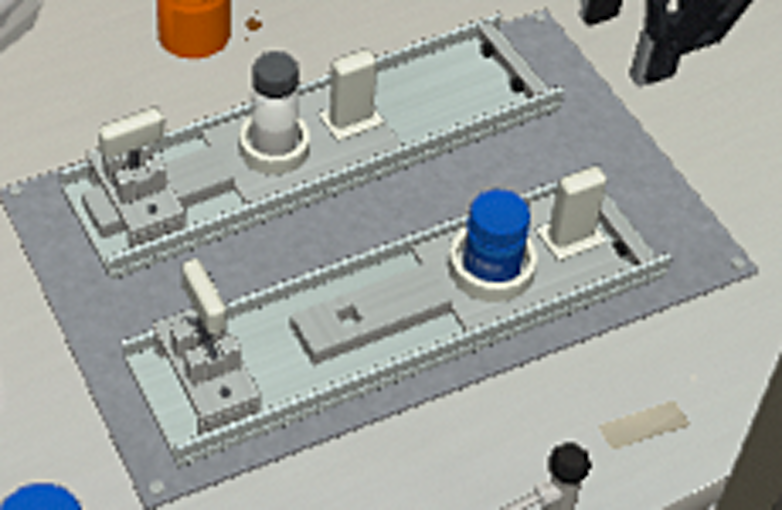

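```bash
python3 -c "
from station import *
print(sign_off())"
```

```text
the job is handed in; nothing more can be done
None
```

The jar's carrier is free and slid out to its stop, with the jar still standing in its cup. I handed the job in at about 16 s of the 48 s allowed.

I picked the small blue jar in the near carrier. I lifted its pin about 23 mm, turned the knob 90° anticlockwise and let it down into the rest notch. I then pulled the carrier out by its tab, released it and backed the arm clear.

**Last checks:**
- **Pin:** the knob is crosswise and stayed up by itself, with its top at about z 107 mm, roughly 14 mm above where it started.
- **Carrier travel:** the force rose to 10 N at 90 mm of gripper travel, which I took as the stop. The last camera picture gives slightly less: about 89 mm at the tab and 89.7 mm at the jar. That is within the 2 mm calibration.
- **Jar:** it stands upright in its cup.
- **Vial carrier:** its knob is still down and its carrier is still home.
- **Robot:** it is touching nothing, with the wrist force near zero.

No check failed. The top camera was blocked by the arm at the first grasp, so I relied on the scene camera and force readings from then on.

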